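# Stack a clutch disc and a separator plate on a splined hub

## Robot

A 7-joint arm with a two-finger parallel gripper is mounted at the origin on a cart in front of the work surface, level with it; the furniture and walls round the work are solid. World frame = base frame: x ahead of the robot, y to its left, z up, the work surface at z = 0. Lengths are in mm, angles in degrees, forces in N, time in s.
With the tool pointing down it reaches from about 425 to 825 mm from the base axis. Payload 3.6 kg.
Tool frame: the origin (TCP) lies between the finger pads; the fingertips stand 8 mm ahead of it and the grasp point (between the pads) lies 11 mm behind it; z points along the fingers, y is the line along which they close (so a half turn about z gives the same grasp; the last joint's range is limited). The gripper opens to 93 mm and grips with 3 to 60 N. Pads are 15 mm wide; open, the fingers measure 128 mm over their backs; the gripper's body (75 mm by 188 mm) begins 65 mm behind the grasp point.
Start: joints at [-74.513, 35.231, -0.722, 81.555, 0.464, 63.22, -2.315], TCP at [190.067, 621.56, 226.64] pointing down, gripper open.
Joint ranges: [-178.69, 178.69], [-17.37, 117.87], [-77.05, 75.6], [15.02, 138.74], [-78.02, 258.01], [0.78, 113.62], [-162.83, 162.83]. Speed limits (degrees/s): [159.86, 159.86, 180, 180, 180, 180, 180].

## Interface

Orientations are given as [roll, pitch, yaw] about the fixed x, y, z axes, in that order (R = Rz(yaw) Ry(pitch) Rx(roll)).
In Python, from station import arm, eyes gives the robot as it stands.
- The arm moves only by the tool step_arm, never from a script. Its argument "plan" is a list of rows, each an object with "linear": the shift along the tool's x, y, z in m, a list of three; "rot": the turn, a rotation vector about the tool's x, y, z in rad, a list of three. In form: [{"linear": [tx, ty, tz], "rot": [ax, ay, az]}, ...]. A call has exactly 8 rows; each row is the pose to reach, as a shift and turn from the pose commanded when the call began, along the tool's axes at that moment; what a row does not reach only later rows make up. A row lasts 1/12 s, in which the tool goes at most 41.7 mm and 7.16 degrees, less where a joint would pass 70% of its speed; a pose out of reach is approached as far as the arm can. A call with a gripper value outside its range is refused whole. "fingers" is the closure, from -1 (fully open) to 1 (shut), so that 0 is half open, set as the call begins (left out, the last holds). The fingers move at their own pace and stop on an object; the grip force is fixed at half the most. Time passes only in rows, so rows that repeat a pose let the fingers close, or fill a call up. It gives the time, the measured TCP pose, the force, the opening and the grip force at its end, in the units of the state.
- arm.sense(): the state, without advancing time (a new reading comes with each control period).
- eyes.snapshot(name): name is "side" or "top"; returns a dict with "color" (400x640x3 uint8, blue, green, red), "range_z" (400x640 float32, mm along the optical axis (not along the pixel's ray), 0 where there is no reading), "fov_y" (degrees; the focal length in pixels is half the picture's height over the tangent of half this angle, whatever the lens; pixels are square), "cx", "cy" (the principal point, pixels), "world_from_camera" (4x4, takes a point from camera to world coordinates). Camera axes: x right, y down, z forward; pixel columns grow to the right and rows downward; lengths in mm; the calibration is good to about 2 mm. A picture is of the moment at which its call begins.
- arm.finish_job(): hands the job in; it is judged then, once.
The state is a dict: "time": time; "joint_pos": joint angles; "qvel": joint speeds; "tau": joint torques, N m; "tcp_pos": TCP position; "tcp_rot": TCP orientation; "wrist_force": force on the tool from outside, world axes, zero at the start; "ft_torque": the same for the moment, N m; "grip_width": finger opening in mm; "grip_force": force on a finger pad.
Only numpy, scipy, OpenCV 4.12 (cv2) and the standard library are available. Lean on these libraries where they do the work, as an engineer would, in place of code of your own. Each camera call takes 0.05 s, during which the arm holds its last target. There are 200 camera calls.

## Task

Rebuild the small plate clutch on the table: first fit the clutch disc (the ring with teeth on the inside) over the splined hub, feeling with a gentle twist for where its teeth drop between the splines, and lower it fully home on the seat. Then fit the separator plate (the ring with two tabs on the outside) on top of it, with its tabs down in the two slots of the housing, flat on the disc. Press only lightly, never force a plate down on the hub or housing, and leave the other things on the table where they are.

Things in the scene. Friction and masses are not known exactly. Their poses are not given: they have to be found in the camera images.
- housing: Clutch housing, fixed, turned up to 23 deg. Origin: centre of its underside, z up. Grey flange 96 mm across, 8 mm thick; on it a steel seat 52 mm across, top 14 mm above the origin; in the middle the splined hub; four posts, a pair at +y and a pair at -y, each 11 mm along x (out to x = +-17.3 mm), 31 to 39 mm from the axis in y, tops at 39 mm. The +x and -x sides are open for the fingers.
- seat (a point): On the hub axis at the top of the steel seat, 14 mm above the housing's origin. The clutch disc's origin comes here when home, the separator plate's 10 mm above it.
- hub_top (a point): Tip of the hub's nose on its axis, 70 mm above the housing's origin. Hub: above the splines a bare steel neck, 20 mm across narrowing to 18 mm, up to 61 mm, then tapering to a blunt 10 mm nose. It turns stiffly about its axis (0.2 N m friction, no spring, no stop within 2.5 rad) and turns along with an engaged disc.
- spline_top (a point): On the hub axis, 46 mm above the housing's origin: height of the flat upper ends of six splines, 5 mm wide, 28.4 mm across, running down to the seat. Their angle is unknown and NOT told by this pose; they repeat every 60 degrees. Press the disc lightly (about 5 N; far more drags the hub along) on the ends and twist up to 30 degrees either way until it drops between them.
- slot_a (a point): Mouth of the slot at the housing's +y side, between two posts, 35 mm from the axis, 39 mm above the housing's origin. The slot is 12.6 mm wide along the housing's x, widening to 19.5 mm in the top 3 mm, open towards and away from the axis, and reaches down to the flange.
- slot_b (a point): Mouth of the same kind of slot at the housing's -y side.
- disc: Clutch disc: loose flat steel ring, 10 mm thick, about 90 g, outside plain, ten-sided, 56 mm across (flats centred at 0, 36, 72.. degrees from its x axis); bore 31 mm with six teeth, 5 mm wide, pointing inward, 22.6 mm between tips, one on its x axis. Between the splines (core 20 mm): 1.3 mm spare all round, +-4 degrees play. Origin: centre of its underside, z up; starts flat on the table.
- separator: Separator plate: loose flat steel ring, 10 mm thick, about 100 g, outside ten-sided, 56 mm across (flats centred on its +x and -x axes), smooth bore 33 mm that clears the splines; two tabs 10 mm wide point outward along its +y and -y, 76 mm over their ends. Either half turn fits. Origin: centre of its underside, z up; starts flat on the table.
- tin: Bystander: round grey tin, 66 mm in diameter, 24 mm high, loose; leave alone. Origin under its centre.
- weight: Bystander: brass check weight, 22 mm in diameter, 40 mm high, loose; leave alone. Origin under its centre.
- spanner: Bystander: open-ended spanner, 160 mm long, 33 mm wide, 6 mm thick, lying flat along its y axis, loose; leave alone. Origin under its middle.
- hexkey: Bystander: black hex key, 102 x 28 x 5 mm, lying flat along its y axis, loose; leave alone. Origin under its middle.
Things that resemble listed ones, but are neither listed nor needed, are in the scene too. Leave any green, purple or red look-alike of the disc alone.

How it is judged (in metres and radians):
On the way, in this order (a step that is already met when the one before it is completed fails the run):
1. the clutch disc is home on the seat while the separator plate is still off the housing (z of disc in the frame of seat below 0.0018 m and horizontal distance between disc and seat below 0.003 m and angle between disc's own z axis and vertical below 0.06 rad and distance between separator and seat above 0.06 m), for 0.2 s.
2. the separator plate lies flat on the clutch disc with its tabs in the slots (z of disc in the frame of seat below 0.0018 m and z of separator in the frame of seat below 0.0118 m and horizontal distance between separator and seat below 0.0035 m and angle between separator's own z axis and vertical below 0.06 rad), for 0.2 s.
At the end, for the whole second after the job is handed in: Disc flat on the seat (origin within 1.8 mm of its height, 3 mm of the axis); separator plate flat on the disc (origin 8 to 11.8 mm above the seat, within 3.5 mm of the axis), tabs in the slots (along the housing's y to 0.15 rad); both at rest, tilted under 0.06 rad (all of step 2 and z of disc in the frame of seat above -0.0015 m and horizontal distance between disc and seat below 0.003 m and angle between disc's own z axis and vertical below 0.06 rad and z of separator in the frame of seat above 0.006 m and angle between the y axis of separator and the y axis of housing, either way round below 0.15 rad and linear speed of each of disc, separator below 0.01 m/s); the robot touches nothing.
It fails at once if the clutch disc is pressed on the hub or housing with more than 40 N (contact force between disc and housing above 40 N).
It fails at once if the separator plate is pressed on the hub or housing with more than 40 N (contact force between separator and housing above 40 N).
It fails at once if a bystander is moved by more than 20 mm (distance of any of tin, weight, spanner, hexkey from where it was at the start of the episode above 0.02 m).
It also fails if it takes over 64 s, if anything falls off the work surface, if the arm or the gripper's body presses on something with over 40 N, if the wrist force passes 120 N, or if a joint passes its speed limit or range.

## Working session

There is one attempt and no reset: what is moved stays moved. The work goes in short steps, Python scripts to look and compute and a tool call to move; the robot and the scene stay as the last step left them, time stands still between calls to the robot, and variables do not carry over. Pictures are saved under pics/ and viewed, at most 10 in all, crops included, and the job is handed in when it is done.

Besides the shell and the picture viewer there is one more tool, called after "Request:" as name(argument=value, ...), one argument or row to a line, values as JSON. step_arm: Moves the arm, as the interface text tells. Its arguments: {"type":"object","properties":{"plan":{"type":"array"},"fingers":{"type":"number"}},"required":["plan"]}

```bash
mkdir -p pics; ls; cat > h.py <<'E'
import numpy as np, cv2
from station import arm, eyes
def snap(n):
    s=eyes.snapshot(n); np.savez('/tmp/%s.npz'%n,**s); return s
def pts(s):
    h,w=s['range_z'].shape; f=h/2/np.tan(np.radians(s['fov_y'])/2)
    u,v=np.meshgrid(np.arange(w),np.arange(h)); z=s['range_z'].astype(float)
    P=np.stack([(u-s['cx'])/f*z,(v-s['cy'])/f*z,z],-1)
    T=np.array(s['world_from_camera']); W=P@T[:3,:3].T+T[:3,3]; W[z==0]=np.nan
    return W
E
python3 - <<'E'
from h import *
for n in('top','side'):
    s=snap(n); cv2.imwrite('pics/%s0.png'%n,s['color']); print(n,s['fov_y'],np.round(s['world_from_camera'],2).tolist())
print(arm.sense())
E
```

```text
pics
top 42.788234706122616 [[0.03, -1.0, 0.06, 452.92], [-1.0, -0.03, 0.02, -48.72], [-0.01, -0.06, -1.0, 1270.02], [0.0, 0.0, 0.0, 1.0]]
side 55.62185610568958 [[-0.93, -0.24, 0.28, 258.56], [-0.37, 0.57, -0.73, 553.78], [0.02, -0.78, -0.62, 608.87], [0.0, 0.0, 0.0, 1.0]]
{'time': 0.1, 'joint_pos': array([-74.51199592,  35.284594  ,  -0.72434748,  81.62926317,
         0.46317516,  63.22222924,  -2.31605621]), 'qvel': array([-0.05888658, -0.16410096,  0.02726233, -0.10102002,  0.0152878 ,
        0.02919926, -0.05904041]), 'tau': array([ 1.16213963e-03, -4.60044265e+01,  2.09852667e-01, -1.66244566e+01,
       -6.11867616e-02,  1.69612578e-02,  1.41554956e-04]), 'tcp_pos': array([189.87967398, 620.9261948 , 225.60355532]), 'tcp_rot': array([-1.79866739e+02, -4.55798205e-07,  1.62996875e+02]), 'wrist_force': array([ 0.52379633, -0.08548339, -0.22873568]), 'ft_torque': array([-0.07341567, -0.05280348,  0.00109385]), 'grip_force': 0.0, 'grip_width': 93.15226381761474}
```

View pics/top0.png

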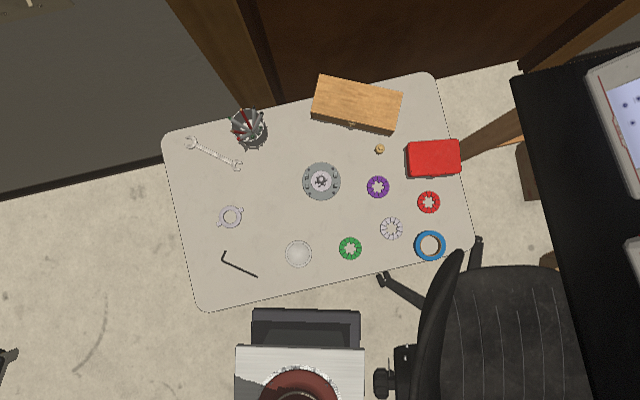

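View pics/side0.png

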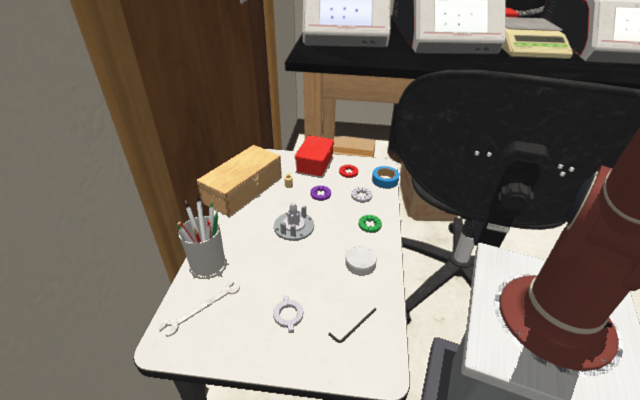

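The top view shows the housing at (320,181), the whitish disc at (391,228), the separator at (230,216), the tin at (298,254), and the green, purple and red look-alikes. In the side view the housing is at (294,225), the disc at (362,194) and the separator at (288,313).

```bash
cat >> h.py <<'E'
def ray(s,u,v,z):
    h=400; f=h/2/np.tan(np.radians(s['fov_y'])/2); T=np.array(s['world_from_camera'])
    d=T[:3,:3]@np.array([(u-s['cx'])/f,(v-s['cy'])/f,1]); o=T[:3,3]; return o+d*(z-o[2])/d[2]
def ortho(s,c,z,R=60,k=5):
    # rectified view of plane z round c: image right=+x, up=+y, k px/mm
    h=400; f=h/2/np.tan(np.radians(s['fov_y'])/2); T=np.linalg.inv(np.array(s['world_from_camera']))
    q=[(c[0]-R,c[1]+R),(c[0]+R,c[1]+R),(c[0]+R,c[1]-R),(c[0]-R,c[1]-R)]
    P=[T[:3,:3]@np.array([x,y,z])+T[:3,3] for x,y in q]
    uv=np.float32([(f*p[0]/p[2]+s['cx'],f*p[1]/p[2]+s['cy']) for p in P]); n=2*R*k
    H=cv2.getPerspectiveTransform(uv,np.float32([(0,0),(n,0),(n,n),(0,n)]))
    return cv2.warpPerspective(s['color'],H,(n,n),flags=cv2.INTER_CUBIC)
E
python3 - <<'E'
from h import *
out=[]
s=dict(np.load('/tmp/top.npz')); t=dict(np.load('/tmp/side.npz'))
W={'top':pts(s),'side':pts(t)}
for nm,c,z in(('disc',(391,228),10),('sep',(230,216),10),('hous',(320,181),39)):
    p=ray(s,*c,z); print(nm,p)
    for v in W:
        w=W[v]; m=(np.hypot(w[...,0]-p[0],w[...,1]-p[1])<48)&(w[...,2]>5)
        q=w[m]; hi=q[:,2]>5; qq=q[(q[:,2]>5)&(q[:,2]<14)]
        print(v,m.sum(),'zmax',q[:,2].max(),'mid',(q[:,:2].max(0)+q[:,:2].min(0))/2,'ext',np.ptp(q[:,:2],axis=0),'med z',np.median(q[:,2]), cv2.minEnclosingCircle(qq[:,:2].astype(np.float32)))
    for v in(s,t): out.append(cv2.resize(ortho(v,p,z),(266,266)) )
cv2.imwrite('pics/o1.png',np.vstack([np.hstack(out[0::2]),np.hstack(out[1::2])]))
E
```

```text
disc [ 448.34493924 -214.39890032   10.        ]
top 311 zmax 17.309139652184285 mid [ 451.05700392 -214.63883907] ext [87.86275872 64.63360075] med z 9.445453515772442 ((451.0570068359375, -221.0452423095703), 46.22924041748047)
side 205 zmax 13.17430057275783 mid [ 449.1810335  -216.70161932] ext [55.43176476 56.76453306] med z 9.56695213347541 ((450.07818603515625, -216.20025634765625), 30.815736770629883)
sep [466.81818811 183.33800826  10.        ]
top 322 zmax 17.804939571144814 mid [467.76676459 182.76841408] ext [82.32787427 91.33333324] med z 9.834755189814246 ((464.427490234375, 182.8846893310547), 47.55628967285156)
side 512 zmax 12.554357037508794 mid [465.68607167 184.32597331] ext [55.46156789 67.58114227] med z 9.68822820262352 ((467.0093994140625, 183.6900634765625), 39.41619873046875)
hous [557.09667656 -37.01180279  39.        ]
top 1025 zmax 73.22589016879738 mid [558.57251222 -37.90660224] ext [92.29393099 92.41661607] med z 10.612161987431591 ((558.758544921875, -37.90753936767578), 47.365413665771484)
side 975 zmax 71.75893492757893 mid [558.93335854 -38.14833318] ext [91.79312086 92.55335379] med z 12.530766270519166 ((558.9050903320312, -37.5108757019043), 47.290283203125)
```

View pics/o1.png

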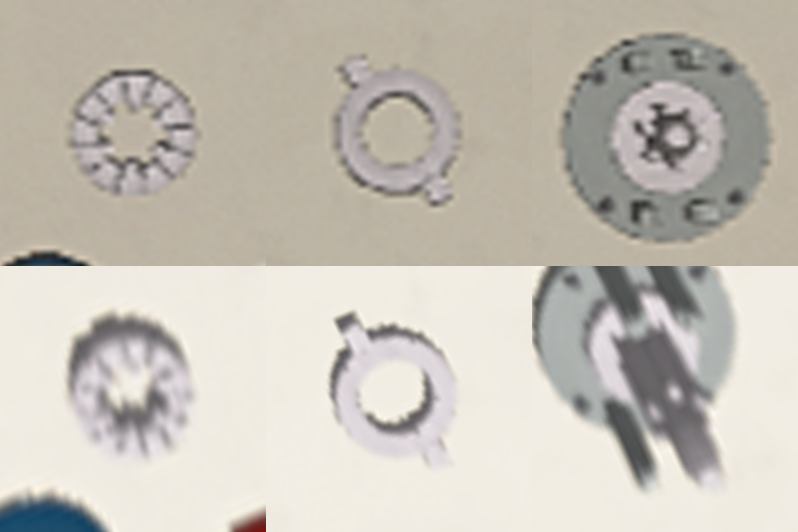

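The rectified crops show the disc with its teeth, the separator's tabs at about 124° (left-up to right-down), and the housing posts about 4° off the y axis. I'll refine the centres and yaws next.

```bash
python3 - <<'E'
from h import *
s=dict(np.load('/tmp/top.npz')); t=dict(np.load('/tmp/side.npz'))
def circ(c,p): return [round(float(p[0]+c[0]/5-60),2),round(float(p[1]-c[1]/5+60),2)]
for nm,p,z in(('disc',(449.3,-215.5),10),('sep',(466.8,183.5),10),('hous',(558.8,-37.9),8)):
  for vn,v in(('top',s),('side',t)):
    o=ortho(v,p,z).astype(int); d=o[...,2]-o[...,0]  # r-b
    print(nm,vn,'table r-b',np.median(d),end=' ')
    m=(d<np.median(d)-(9 if vn=='top' else 6)).astype(np.uint8)
    if nm=='hous': m=cv2.morphologyEx(m,cv2.MORPH_CLOSE,np.ones((25,25)))
    m=cv2.morphologyEx(m,cv2.MORPH_CLOSE,np.ones((7,7)))
    n,l,st,ce=cv2.connectedComponentsWithStats(m)
    # comp nearest center by area
    k=max(range(1,n),key=lambda i:st[i,4]-300*np.hypot(ce[i][0]-300,ce[i][1]-300))
    c,hh=cv2.findContours((l==k).astype(np.uint8),cv2.RETR_CCOMP,cv2.CHAIN_APPROX_NONE)
    ext=max(c,key=cv2.contourArea)
    e=cv2.fitEllipse(cv2.convexHull(ext)); M=cv2.moments(ext); cm=(M['m10']/M['m00'],M['m01']/M['m00'])
    print('cent',circ(cm,p),'ell',circ(e[0],p),np.round(np.array(e[1])/5,1))
    fill=np.zeros_like(m); cv2.drawContours(fill,[ext],-1,1,-1)
    if nm=='sep':
        ys,xs=np.nonzero(fill); q=np.c_[xs-cm[0],-(ys-cm[1])]; far=q[np.hypot(*q.T)>31.5*5]
        th=np.arctan2(far[:,1],far[:,0]); print(' tab axis',np.degrees(np.angle(np.exp(2j*th).mean())/2)%180)
    if nm=='disc':
        q=ext[:,0,:]-np.array(cm); r=np.hypot(*q.T); th=np.arctan2(-q[:,1],q[:,0]); g=np.linspace(-np.pi,np.pi,720,endpoint=False)
        i=np.argsort(th); rr=np.interp(g,th[i],r[i]/5,period=2*np.pi); F=(rr*np.exp(10j*g)).mean(); print(' r',rr.mean(),'k10 amp',2*abs(F),'flat mod36',(np.degrees(np.angle(-F))/10)%36)
        gray=o.sum(2); pol=np.array([[d[int(cm[1]-R*5*np.sin(a)),int(cm[0]+R*5*np.cos(a))] for a in g] for R in np.arange(12,15.1,.5)]).mean(0)
        F=(pol*np.exp(6j*g)).mean(); print(' teeth mod60',(np.degrees(np.angle(-F))/6)%60,abs(F))
  # post tops z=39 from depth
for vn,v in(('top',s),('side',t)):
    w=pts(v); P=w[(np.hypot(w[...,0]-558.8,w[...,1]+37.9)<45)&(np.hypot(w[...,0]-558.8,w[...,1]+37.9)>28)&(w[...,2]>33)&(w[...,2]<43)][:,:2]
    for sg in(1,-1):
        for sx in(1,-1):
            k=P[(sg*(P[:,1]+37.9)>0)&(sx*(P[:,0]-558.8+ (2 if sg>0 else -2))>0)]; print(vn,sg,sx,len(k),k.mean(0)-[558.8,-37.9])
    N=w[(np.hypot(w[...,0]-558.8,w[...,1]+37.9)<12)&(w[...,2]>66)]; print('nose',len(N),N.mean(0))
E
```

```text
disc top table r-b 24.0 cent [448.37, -214.25] ell [448.4, -214.21] [55.8 56.7]
 r 27.800064246008546 k10 amp 0.07790100127125534 flat mod36 24.400414675168776
 teeth mod60 26.658593443926225 5.219738803008141
disc side table r-b 14.0 cent [446.91, -210.01] ell [447.0, -210.29] [54.7 65.5]
 r 29.062468392964213 k10 amp 0.2546933394174039 flat mod36 18.023743795709034
 teeth mod60 19.18639323736931 0.3296951284534879
sep top table r-b 24.0 cent [465.49, 184.09] ell [465.47, 184.08] [54.2 75.9]
 tab axis 124.10963020724675
sep side table r-b 14.0 cent [464.14, 186.28] ell [464.31, 186.16] [52.5 80. ]
 tab axis 124.20419033581705
hous top table r-b 15.0 cent [559.9, -38.6] ell [559.85, -38.45] [93.4 94.2]
hous side table r-b 3.0 Traceback (most recent call last):
  File "<stdin>", line 16, in <module>
cv2.error: OpenCV(4.12.0) /io/opencv/modules/imgproc/src/shapedescr.cpp:361: error: (-201:Incorrect size of input array) There should be at least 5 points to fit the ellipse in function 'fitEllipseNoDirect'
```

```bash
cat >> h.py <<'E'
from scipy.spatial.transform import Rotation as Ro
def to(x,y,z,ty):
    "shift/turn in tool axes to TCP x,y,z with the closing axis at world angle ty (tool down)"
    a=arm.sense(); R=Ro.from_euler('xyz',a['tcp_rot'],degrees=True)
    best=min((Ro.from_euler('xyz',[180,0,ty+90+k],degrees=True) for k in(0,180)),key=lambda q:(R.inv()*q).magnitude())
    l=R.inv().apply(np.array([x,y,z])-a['tcp_pos'])/1000; print('lin',l.round(4),'rot',(R.inv()*best).as_rotvec().round(4),'|',round(np.linalg.norm(l)*1000))
E
python3 - <<'E'
from h import *
to(480,250,200,34)
to(449.2,-215,120,-9.5)
s=dict(np.load('/tmp/top.npz')); t=dict(np.load('/tmp/side.npz'))
for vn,v in(('top',s),('side',t)):
    w=pts(v); r=np.hypot(w[...,0]-558.8,w[...,1]+37.9); P=w[(r<46)&(r>28)&(w[...,2]>30)&(w[...,2]<44)][:,:2]-[558.8,-37.9]
    for sg in(1,-1):
        for sx in(1,-1):
            k=P[(sg*P[:,1]>0)&(sx*(P[:,0]+ sg*2)>0)]; print(vn,sg,sx,len(k),k.mean(0))
    N=w[(r<20)&(w[...,2]>66)]; print('nose',len(N),N.mean(0))
    N=w[(r<30)&(w[...,2]>48)&(w[...,2]<60)]; print('neck',len(N),N.mean(0))
E
```

```text
lin [-0.3859 -0.2698  0.0262] rot [-0.0022  0.0008  0.6806] | 472
lin [-0.4924 -0.7233  0.1073] rot [-0.0019  0.0017  1.4398] | 882
top 1 1 17 [11.82396276 34.7055358 ]
top 1 -1 17 [-12.02728947  32.6747287 ]
top -1 1 15 [ 16.44072157 -34.96810131]
top -1 -1 18 [ -7.57544371 -36.79306956]
nose 26 [560.4266404  -39.95542911  69.38062774]
neck 14 [558.17127789 -37.42491003  52.78661192]
side 1 1 25 [10.97177597 35.32542998]
side 1 -1 25 [-12.75585234  33.86378281]
side -1 1 2 [ 13.77294163 -40.31393255]
side -1 -1 20 [ -8.27507805 -36.33166817]
nose 20 [560.23595938 -38.17141975  68.82363491]
neck 35 [558.55724335 -34.39981763  54.10857357]
```

Request:
step_arm(
  plan=[
    {"linear": [-0.03,-0.02,0],"rot": [0,0,0.05]},
    {"linear": [-0.06,-0.04,0],"rot": [0,0,0.1]},
    {"linear": [-0.09,-0.06,0],"rot": [0,0,0.15]},
    {"linear": [-0.12,-0.08,0],"rot": [0,0,0.2]},
    {"linear": [-0.15,-0.105,0],"rot": [0,0,0.26]},
    {"linear": [-0.18,-0.125,0],"rot": [0,0,0.32]},
    {"linear": [-0.21,-0.145,0],"rot": [0,0,0.38]},
    {"linear": [-0.24,-0.165,0],"rot": [0,0,0.43]},
  ],
  fingers=-1,
)

```text
time: 0.77
tcp_pos: [371.9, 391.8, 226.4]
tcp_rot: [-180.0, -0.0, 138.2]
wrist_force: [-0.1, 0.3, -0.4]
grip_width: 92.9
grip_force: 0.0
```

```bash
python3 -c "
from h import *
to(490,150,200,20)
to(449.2,-215,120,-9.5)"
```

```text
lin [-0.2492 -0.1016  0.0265] rot [-8.000e-04  1.000e-04  4.923e-01] | 270
lin [-0.4621 -0.4008  0.1067] rot [-7.0000e-04  3.0000e-04  1.0072e+00] | 621
```

Request:
step_arm(
  plan=[
    {"linear": [-0.033,-0.014,0.003],"rot": [0,0,0.065]},
    {"linear": [-0.066,-0.028,0.006],"rot": [0,0,0.13]},
    {"linear": [-0.1,-0.042,0.01],"rot": [0,0,0.195]},
    {"linear": [-0.133,-0.056,0.013],"rot": [0,0,0.26]},
    {"linear": [-0.166,-0.07,0.016],"rot": [0,0,0.325]},
    {"linear": [-0.2,-0.084,0.02],"rot": [0,0,0.39]},
    {"linear": [-0.233,-0.098,0.023],"rot": [0,0,0.455]},
    {"linear": [-0.26,-0.11,0.026],"rot": [0,0,0.5]},
  ],
)

```text
time: 1.43
tcp_pos: [493.2, 135.7, 200.3]
tcp_rot: [-180.0, 0.1, 109.4]
wrist_force: [0.6, -0.2, -0.1]
grip_width: 93.0
grip_force: 0.0
```

```bash
python3 -c "
from h import *
to(449.2,-215,120,-9.5)"
```

```text
lin [-0.316  -0.1581  0.0808] rot [-2.000e-04  1.200e-03  5.049e-01] | 362
```

Request:
step_arm(
  plan=[
    {"linear": [-0.035,-0.0175,0.005],"rot": [0,0,0.06]},
    {"linear": [-0.07,-0.035,0.01],"rot": [0,0,0.12]},
    {"linear": [-0.105,-0.0525,0.015],"rot": [0,0,0.18]},
    {"linear": [-0.14,-0.07,0.02],"rot": [0,0,0.25]},
    {"linear": [-0.175,-0.0875,0.025],"rot": [0,0,0.31]},
    {"linear": [-0.21,-0.105,0.03],"rot": [0,0,0.38]},
    {"linear": [-0.245,-0.1225,0.04],"rot": [0,0,0.45]},
    {"linear": [-0.28,-0.14,0.05],"rot": [0,0,0.505]},
  ],
)

```text
time: 2.1
tcp_pos: [454.8, -173.8, 150.4]
tcp_rot: [180.0, -0.0, 80.6]
wrist_force: [0.4, 0.2, -0.1]
grip_width: 92.9
grip_force: 0.0
```

```bash
python3 -c "
from h import *
to(449.2,-215,60,-9.5)"
```

```text
lin [-0.0416  0.0012  0.0904] rot [ 0.0004 -0.0001  0.0022] | 99
```

Request:
step_arm(
  plan=[
    {"linear": [-0.02,0.001,0.01],"rot": [0,0,0]},
    {"linear": [-0.0415,0.001,0.03],"rot": [0,0,0]},
    {"linear": [-0.0415,0.001,0.055],"rot": [0,0,0]},
    {"linear": [-0.0415,0.001,0.08],"rot": [0,0,0]},
    {"linear": [-0.0415,0.001,0.09],"rot": [0,0,0]},
    {"linear": [-0.0415,0.001,0.09],"rot": [0,0,0]},
    {"linear": [-0.0415,0.001,0.09],"rot": [0,0,0]},
    {"linear": [-0.0415,0.001,0.09],"rot": [0,0,0]},
  ],
)

```text
time: 2.77
tcp_pos: [450.4, -213.4, 61.7]
tcp_rot: [179.9, 0.0, 80.8]
wrist_force: [0.1, 0.2, -0.1]
grip_width: 93.0
grip_force: 0.0
```

```bash
python3 -c "
from h import *
s=snap('side'); t=snap('top')
to(449.2,-215,10,-9.5); print(arm.sense()['wrist_force'])
a=cv2.resize(s['color'][120:260,280:480],(800,560),interpolation=cv2.INTER_CUBIC); cv2.imwrite('pics/c1.png',a)"
```

```text
lin [-0.0017 -0.0012  0.0519] rot [0.0026 0.0006 0.0056] | 52
[-0.85360401  0.27399381  0.21438368]
```

View pics/c1.png

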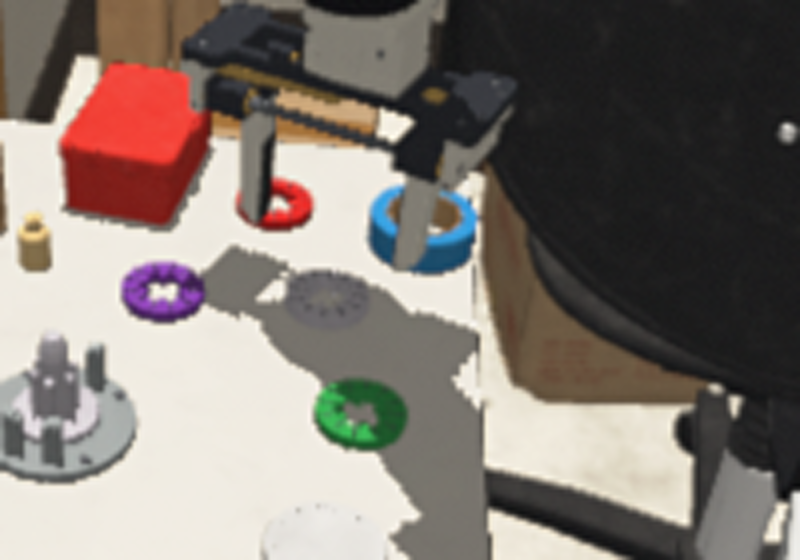

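The crop shows the open fingertips at (255,215) and (405,265), straddling the disc at (328,298). I'm descending.

Request:
step_arm(
  plan=[
    {"linear": [-0.0015,-0.001,0.015],"rot": [0,0,0]},
    {"linear": [-0.0015,-0.001,0.03],"rot": [0,0,0]},
    {"linear": [-0.0015,-0.001,0.045],"rot": [0,0,0]},
    {"linear": [-0.0015,-0.001,0.052],"rot": [0,0,0]},
    {"linear": [-0.0015,-0.001,0.052],"rot": [0,0,0]},
    {"linear": [-0.0015,-0.001,0.052],"rot": [0,0,0]},
    {"linear": [-0.0015,-0.001,0.052],"rot": [0,0,0]},
    {"linear": [-0.0015,-0.001,0.052],"rot": [0,0,0]},
  ],
)

```text
time: 3.53
tcp_pos: [448.7, -214.8, 9.3]
tcp_rot: [179.9, 0.0, 80.8]
wrist_force: [0.3, -0.8, -0.1]
grip_width: 93.2
grip_force: 0.0
```

Request:
step_arm(
  plan=[
    {"linear": [0,0,0],"rot": [0,0,0]},
    {"linear": [0,0,0],"rot": [0,0,0]},
    {"linear": [0,0,0],"rot": [0,0,0]},
    {"linear": [0,0,0],"rot": [0,0,0]},
    {"linear": [0,0,0],"rot": [0,0,0]},
    {"linear": [0,0,0],"rot": [0,0,0]},
    {"linear": [0,0,0],"rot": [0,0,0]},
    {"linear": [0,0,0],"rot": [0,0,0]},
  ],
  fingers=1,
)

```text
time: 4.2
tcp_pos: [448.4, -214.7, 8.6]
tcp_rot: [180.0, 0.0, 80.8]
wrist_force: [1.1, -0.7, 0.2]
grip_width: 54.4
grip_force: 30.0
```

Request:
step_arm(
  plan=[
    {"linear": [0,0,-0.01],"rot": [0,0,0]},
    {"linear": [0,0,-0.025],"rot": [0,0,0]},
    {"linear": [0,0,-0.045],"rot": [0,0,0]},
    {"linear": [0,0,-0.065],"rot": [0,0,0]},
    {"linear": [0,0,-0.085],"rot": [0,0,0]},
    {"linear": [0,0,-0.1],"rot": [0,0,0]},
    {"linear": [0,0,-0.1],"rot": [0,0,0]},
    {"linear": [0,0,-0.1],"rot": [0,0,0]},
  ],
)

```text
time: 4.87
tcp_pos: [448.5, -214.6, 109.4]
tcp_rot: [179.9, 0.0, 80.8]
wrist_force: [0.2, 0.4, -1.1]
grip_width: 54.6
grip_force: 30.0
```

```bash
python3 -c "
from h import *
s=snap('side');t=snap('top')
to(560.3,-38.6,105,4.2); a=arm.sense();print(a['wrist_force'],a['grip_width'],a['tcp_pos'])
cv2.imwrite('pics/c2.png',np.vstack([cv2.resize(s['color'][110:235,290:440],(600,500))]))"
```

```text
lin [0.1913 0.0832 0.0029] rot [-0.0017 -0.0008 -0.2341] | 209
[-0.55167772 -0.03234314 -1.67747895] 54.26653372075174 [ 447.58147941 -214.07636851  107.95983591]
```

View pics/c2.png

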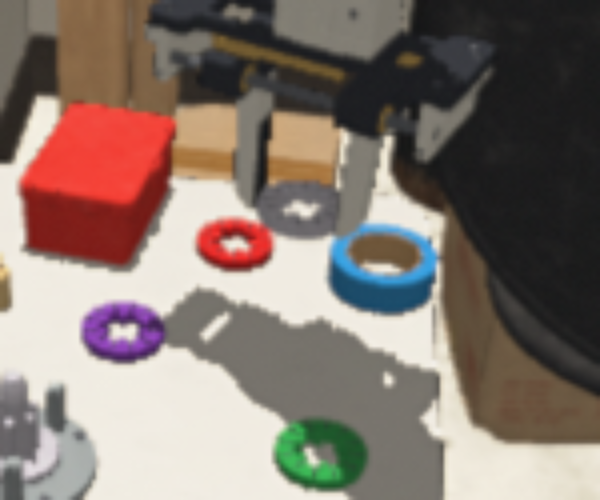

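The side view shows the disc level in the grip, centred at about crop (298,208). I'll check its offset along the pads from depth, then move over the hub.

```bash
python3 -c "
from h import *
s=dict(np.load('/tmp/side.npz')); w=pts(s); a=arm.sense(); c=a['tcp_pos']; print(c)
R=Ro.from_euler('xyz',a['tcp_rot'],degrees=True).as_matrix()
q=(w-c)@R
for hw in (8,12,16,20):
  m=(abs(q[...,1])<hw)&(abs(q[...,0])<40)&(abs(q[...,2])<25); p=q[m]; t=p[p[:,2]<np.median(p[:,2])+2]
  print(hw,len(p),'z med',np.median(p[:,2]),'x',p[:,0].min(),p[:,0].max(),'top', t[:,0].min(),t[:,0].max())
u=dict(np.load('/tmp/side.npz'))['color'][110:235,290:440]
"
```

```text
[ 447.58147941 -214.07636851  107.95983591]
8 73 z med -1.7897266943571715 x -29.546621209692635 28.245211764758817 top -29.546621209692635 27.285162649788017
12 118 z med -1.7464086322856067 x -29.546621209692635 28.245211764758817 top -29.546621209692635 27.285162649788017
16 165 z med -1.812007202457461 x -29.546621209692635 28.245211764758817 top -29.546621209692635 27.285162649788017
20 202 z med -2.007292479517825 x -29.546621209692635 28.245211764758817 top -29.546621209692635 27.285162649788017
```

Request:
step_arm(
  plan=[
    {"linear": [0.027,0.012,0],"rot": [0,0,-0.03]},
    {"linear": [0.054,0.024,0],"rot": [0,0,-0.06]},
    {"linear": [0.081,0.036,0],"rot": [0,0,-0.1]},
    {"linear": [0.108,0.048,0],"rot": [0,0,-0.14]},
    {"linear": [0.135,0.06,0],"rot": [0,0,-0.18]},
    {"linear": [0.16,0.07,0],"rot": [0,0,-0.21]},
    {"linear": [0.18,0.078,0],"rot": [0,0,-0.234]},
    {"linear": [0.191,0.083,0],"rot": [0,0,-0.234]},
  ],
)

```text
time: 5.63
tcp_pos: [561.2, -35.5, 106.9]
tcp_rot: [-179.9, -0.1, 94.5]
wrist_force: [0.1, -0.5, -1.6]
grip_width: 54.5
grip_force: 30.0
```

```bash
python3 -c "
from h import *
s=snap('side');t=snap('top')
to(560.3,-38.6,105,4.2); a=arm.sense();print(a['wrist_force'],a['grip_width'],a['tcp_pos'])
A=cv2.resize(s['color'][155:245,240:350],(550,450),interpolation=cv2.INTER_CUBIC)
cv2.imwrite('pics/c3.png',A)
w=pts(s); c=a['tcp_pos']
R=Ro.from_euler('xyz',a['tcp_rot'],degrees=True).as_matrix()
q=(w-c)@R
for hw in (8,12,16,20):
  m=(abs(q[...,1])<hw)&(abs(q[...,0])<40)&(abs(q[...,2])<25); p=q[m]; t=p[p[:,2]<np.median(p[:,2])+2]
  print(hw,len(p),'z med',np.median(p[:,2]),'x',p[:,0].min(),p[:,0].max(),'top', t[:,0].min(),t[:,0].max())
"
```

```text
lin [-0.0017 -0.0009  0.0022] rot [-0.0017 -0.0013  0.0035] | 3
[-7.56184691e-02 -3.78720433e-04 -1.42578395e+00] 54.130851037508094 [561.10019887 -36.82951197 107.24365684]
8 98 z med -0.39391333668910117 x -26.984954345227905 28.78356469389439 top -26.984954345227905 28.43285574476519
12 162 z med -0.19706911348284561 x -26.984954345227905 28.78356469389439 top -26.984954345227905 28.43285574476519
16 219 z med -0.27574876238664964 x -26.984954345227905 28.78356469389439 top -26.984954345227905 28.43285574476519
20 262 z med -0.2975530054437684 x -26.984954345227905 28.78356469389439 top -26.984954345227905 28.43285574476519
```

View pics/c3.png

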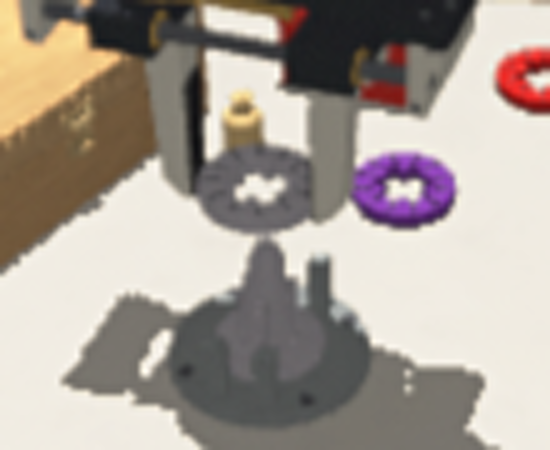

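```bash
python3 -c "
from h import *
s=dict(np.load('/tmp/side.npz')); g=s['color'].astype(int)
c=arm.sense()['tcp_pos']; print(c)
# bore: bright table seen through, near (292,192)
m=(g[...,0]>195).astype(np.uint8); mm=np.zeros_like(m); mm[185:200,284:301]=m[185:200,284:301]
n,l,st,ce=cv2.connectedComponentsWithStats(mm); print(st[1:],ce[1:])
k=1+np.argmax(st[1:,4]); print('bore centre', ray(s,*ce[k],c[2]-3.6))
w=pts(s); r=np.hypot(w[...,0]-560.3,w[...,1]+38.6); N=w[(r<15)&(w[...,2]>60)&(w[...,2]<73)]; print('nose',len(N),N.mean(0)); 
v,u=np.nonzero((r<15)&(w[...,2]>50)&(w[...,2]<73)); 
for vv in np.unique(v): uu=u[v==vv]; print(vv,uu.min(),uu.max(),round(np.nanmedian(w[vv,uu,2])),end='; ')
print(ray(s,293.4,203.5,68))
"
```

```text
[561.10019887 -36.82951197 107.24365684]
[[287 190   9   5  27]] [[291.14814815 192.14814815]]
bore centre [561.36400373 -36.24684001 103.64365684]
nose 42 [559.45216855 -36.68232824  65.77410589]
202 292 293 68; 203 291 294 71; 204 290 295 70; 205 290 296 68; 206 289 296 65; 207 289 296 63; 208 289 296 61; 209 289 296 59; 210 289 296 55; 211 290 296 53; 212 292 295 50; [559.75397189 -41.79944713  68.        ]
```

Request:
step_arm(
  plan=[
    {"linear": [-0.0017,-0.001,0],"rot": [0,0,0]},
    {"linear": [-0.0017,-0.001,0.005],"rot": [0,0,0]},
    {"linear": [-0.0017,-0.001,0.012],"rot": [0,0,0]},
    {"linear": [-0.0017,-0.001,0.018],"rot": [0,0,0]},
    {"linear": [-0.0017,-0.001,0.024],"rot": [0,0,0]},
    {"linear": [-0.0017,-0.001,0.03],"rot": [0,0,0]},
    {"linear": [-0.0017,-0.001,0.034],"rot": [0,0,0]},
    {"linear": [-0.0017,-0.001,0.036],"rot": [0,0,0]},
  ],
)

```text
time: 6.4
tcp_pos: [559.4, -41.2, 71.7]
tcp_rot: [-179.9, -0.0, 94.2]
wrist_force: [0.7, -0.7, -1.4]
grip_width: 54.3
grip_force: 30.0
```

Request:
step_arm(
  plan=[
    {"linear": [0,0,0.001],"rot": [0,0,0]},
    {"linear": [0,0,0.003],"rot": [0,0,0]},
    {"linear": [0,0,0.005],"rot": [0,0,0]},
    {"linear": [0,0,0.007],"rot": [0,0,0]},
    {"linear": [0,0,0.009],"rot": [0,0,0]},
    {"linear": [0,0,0.01],"rot": [0,0,0]},
    {"linear": [0,0,0.01],"rot": [0,0,0]},
    {"linear": [0,0,0.01],"rot": [0,0,0]},
  ],
)

```text
time: 7.07
tcp_pos: [559.9, -40.8, 62.5]
tcp_rot: [-180.0, -0.0, 94.2]
wrist_force: [0.4, 0.5, -2.0]
grip_width: 54.2
grip_force: 30.0
```

```bash
python3 -c "
from h import *
a=arm.sense();print(a['wrist_force'],a['ft_torque'],a['tcp_pos'])
s=snap('side')
to(560.3,-38.6,57,4.2);a=arm.sense();print(a['wrist_force'],a['ft_torque'],a['tcp_pos'])
"
```

```text
[ 0.38686663  0.4764891  -1.99814763] [0.2361714  0.04877431 0.03376188] [559.9285111  -40.80045077  62.52875148]
lin [0.0022 0.0005 0.0055] rot [-0.0002 -0.0004  0.    ] | 6
[ 0.30057997  0.91569663 -1.14590045] [0.27090147 0.02068009 0.00199605] [559.91953067 -40.81622119  62.54925544]
```

Request:
step_arm(
  plan=[
    {"linear": [0.001,0.0003,0],"rot": [0,0,0]},
    {"linear": [0.0015,0.0003,0.001],"rot": [0,0,0]},
    {"linear": [0.0015,0.0003,0.003],"rot": [0,0,0]},
    {"linear": [0.0015,0.0003,0.005],"rot": [0,0,0]},
    {"linear": [0.0015,0.0003,0.006],"rot": [0,0,0]},
    {"linear": [0.0015,0.0003,0.007],"rot": [0,0,0]},
    {"linear": [0.0015,0.0003,0.007],"rot": [0,0,0]},
    {"linear": [0.0015,0.0003,0.007],"rot": [0,0,0]},
  ],
)

```text
time: 7.78
tcp_pos: [560.1, -39.7, 55.6]
tcp_rot: [-180.0, 0.0, 94.2]
wrist_force: [-0.2, -0.2, -1.5]
grip_width: 54.2
grip_force: 30.0
```

```bash
python3 -c "
from h import *
a=arm.sense();print(a['wrist_force'],a['ft_torque'],a['tcp_pos'])
"
```

```text
[-0.17517986 -0.23115325 -1.46862553] [-0.0625441   0.07442722 -0.03001315] [560.11348275 -39.74816652  55.56993837]
```

Almost at the spline ends. I'll feel down 1 mm at a time.

Request:
step_arm(
  plan=[
    {"linear": [0,0,0.0003],"rot": [0,0,0]},
    {"linear": [0,0,0.0006],"rot": [0,0,0]},
    {"linear": [0,0,0.0009],"rot": [0,0,0]},
    {"linear": [0,0,0.0012],"rot": [0,0,0]},
    {"linear": [0,0,0.0015],"rot": [0,0,0]},
    {"linear": [0,0,0.0015],"rot": [0,0,0]},
    {"linear": [0,0,0.0015],"rot": [0,0,0]},
    {"linear": [0,0,0.0015],"rot": [0,0,0]},
  ],
)

```text
time: 8.45
tcp_pos: [560.2, -39.7, 54.6]
tcp_rot: [180.0, -0.0, 94.2]
wrist_force: [-1.8, 0.8, 4.7]
grip_width: 54.1
grip_force: 30.0
```

Request:
step_arm(
  plan=[
    {"linear": [0,0,0],"rot": [0,0,0.035]},
    {"linear": [0,0,0],"rot": [0,0,0.07]},
    {"linear": [0,0,0],"rot": [0,0,0.105]},
    {"linear": [0,0,0],"rot": [0,0,0.14]},
    {"linear": [0,0,0],"rot": [0,0,0.175]},
    {"linear": [0,0,0],"rot": [0,0,0.21]},
    {"linear": [0,0,0],"rot": [0,0,0.245]},
    {"linear": [0,0,0],"rot": [0,0,0.26]},
  ],
)

```text
time: 9.12
tcp_pos: [560.6, -40.1, 54.5]
tcp_rot: [179.9, 0.0, 79.1]
wrist_force: [-0.1, -0.3, 4.6]
grip_width: 54.4
grip_force: 30.0
```

```bash
python3 -c "
from h import *
a=arm.sense();print(a['wrist_force'],a['ft_torque'],a['tcp_pos'])
"
```

```text
[-0.05728449 -0.34267818  4.63573372] [-0.13240871  0.29287788  0.03808809] [560.62212252 -40.09513367  54.45482589]
```

Request:
step_arm(
  plan=[
    {"linear": [0,0,0],"rot": [0,0,0.035]},
    {"linear": [0,0,0],"rot": [0,0,0.07]},
    {"linear": [0,0,0],"rot": [0,0,0.105]},
    {"linear": [0,0,0],"rot": [0,0,0.14]},
    {"linear": [0,0,0],"rot": [0,0,0.175]},
    {"linear": [0,0,0],"rot": [0,0,0.21]},
    {"linear": [0,0,0],"rot": [0,0,0.245]},
    {"linear": [0,0,0],"rot": [0,0,0.26]},
  ],
)

```text
time: 9.78
tcp_pos: [560.7, -39.3, 54.0]
tcp_rot: [179.9, -0.0, 64.3]
wrist_force: [0.7, 0.8, 1.7]
grip_width: 54.3
grip_force: 30.0
```

```bash
python3 -c "
from h import *
a=arm.sense();print(a['wrist_force'],a['ft_torque'],a['tcp_pos'])
"
```

```text
[0.66583123 0.773948   1.69653744] [ 0.08700948 -0.02190275  0.0190803 ] [560.6877376  -39.25042371  53.97300639]
```

Force dropped, so it may be at the edge of the gap. I'll press slightly more while twisting a little further.

Request:
step_arm(
  plan=[
    {"linear": [0,0,0.0003],"rot": [0,0,0.01]},
    {"linear": [0,0,0.0006],"rot": [0,0,0.02]},
    {"linear": [0,0,0.0008],"rot": [0,0,0.03]},
    {"linear": [0,0,0.001],"rot": [0,0,0.04]},
    {"linear": [0,0,0.001],"rot": [0,0,0.05]},
    {"linear": [0,0,0.001],"rot": [0,0,0.06]},
    {"linear": [0,0,0.001],"rot": [0,0,0.07]},
    {"linear": [0,0,0.001],"rot": [0,0,0.07]},
  ],
)

```text
time: 10.45
tcp_pos: [561.0, -39.5, 53.7]
tcp_rot: [179.9, -0.1, 60.3]
wrist_force: [0.9, 1.4, 6.4]
grip_width: 54.7
grip_force: 30.0
```

```bash
python3 -c "
from h import *
a=arm.sense();print(a['wrist_force'],a['ft_torque'],a['tcp_pos'])
"
```

```text
[0.94585527 1.40280973 6.35503762] [ 0.46192481 -0.29357078  0.02825562] [560.97017751 -39.5098938   53.70836935]
```

Request:
step_arm(
  plan=[
    {"linear": [0,0,0],"rot": [0,0,-0.015]},
    {"linear": [0,0,0],"rot": [0,0,-0.03]},
    {"linear": [0,0,0],"rot": [0,0,-0.045]},
    {"linear": [0,0,0],"rot": [0,0,-0.06]},
    {"linear": [0,0,0],"rot": [0,0,-0.07]},
    {"linear": [0,0,0],"rot": [0,0,-0.07]},
    {"linear": [0,0,0],"rot": [0,0,-0.07]},
    {"linear": [0,0,0],"rot": [0,0,-0.07]},
  ],
)

```text
time: 11.12
tcp_pos: [561.0, -40.0, 53.6]
tcp_rot: [179.9, -0.0, 64.3]
wrist_force: [2.3, 1.4, 5.5]
grip_width: 54.2
grip_force: 30.0
```

```bash
python3 -c "
from h import *
for i in range(3):
  s=snap('side'); a=arm.sense();print(a['wrist_force'],a['ft_torque'],a['tcp_pos'])
cv2.imwrite('pics/c4.png',cv2.resize(s['color'][165:245,250:350],(800,600),interpolation=cv2.INTER_CUBIC))
"
```

```text
[2.11381725 1.19769228 4.76257231] [ 0.26316501 -0.39767746 -0.03288407] [560.9794635  -39.98655281  53.58920602]
[2.31972427 2.53337989 4.77638959] [ 0.2854504  -0.31172678 -0.04727187] [560.99334355 -39.99773597  53.60263418]
[2.29225479 1.65792198 5.55181113] [ 0.28722291 -0.38926621 -0.08970477] [560.98059028 -40.01589005  53.60789761]
```

View pics/c4.png

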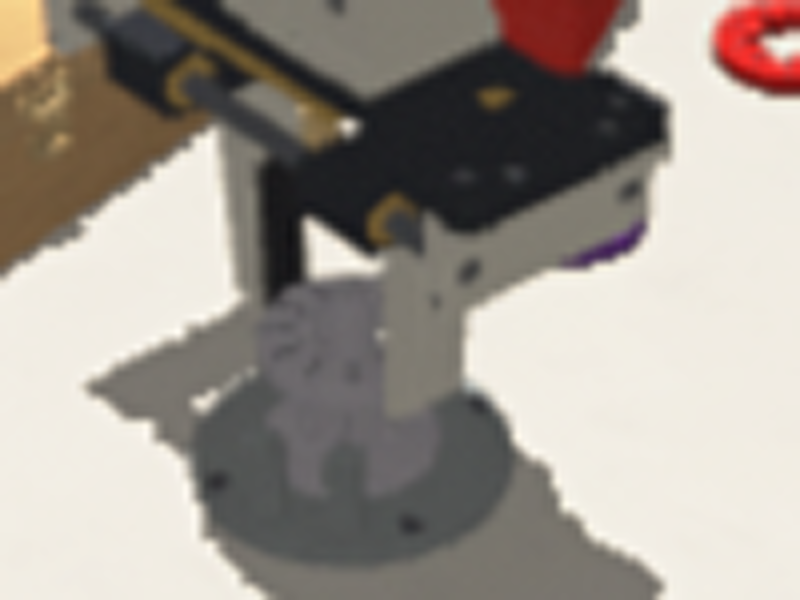

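The side crop shows the disc around the neck, resting on the spline ends at about (330,340). The lateral force points to +x+y, so I'll shift that way and rock the disc gently.

Request:
step_arm(
  plan=[
    {"linear": [0.0005,0.0001,0],"rot": [0,0,0]},
    {"linear": [0.001,0.0002,0],"rot": [0,0,0]},
    {"linear": [0.001,0.0002,0],"rot": [0,0,-0.02]},
    {"linear": [0.001,0.0002,0],"rot": [0,0,-0.04]},
    {"linear": [0.001,0.0002,0],"rot": [0,0,-0.06]},
    {"linear": [0.001,0.0002,0],"rot": [0,0,-0.08]},
    {"linear": [0.001,0.0002,0],"rot": [0,0,-0.08]},
    {"linear": [0.001,0.0002,0],"rot": [0,0,-0.08]},
  ],
)

```text
time: 11.93
tcp_pos: [560.5, -39.0, 52.8]
tcp_rot: [-180.0, 0.0, 69.0]
wrist_force: [2.7, -0.4, -2.3]
grip_width: 54.4
grip_force: 30.0
```

```bash
python3 -c "
from h import *
a=arm.sense();print(a['wrist_force'],a['ft_torque'],a['tcp_pos'])
"
```

```text
[ 2.65026278 -0.39414203 -2.26171146] [-0.02413112 -0.55669018  0.00640987] [560.52636352 -38.99388602  52.81829059]
```

It dropped in. I'm lowering gently to confirm.

Request:
step_arm(
  plan=[
    {"linear": [0,0,0.0005],"rot": [0,0,0]},
    {"linear": [0,0,0.001],"rot": [0,0,0]},
    {"linear": [0,0,0.0015],"rot": [0,0,0]},
    {"linear": [0,0,0.002],"rot": [0,0,0]},
    {"linear": [0,0,0.0025],"rot": [0,0,0]},
    {"linear": [0,0,0.003],"rot": [0,0,0]},
    {"linear": [0,0,0.003],"rot": [0,0,0]},
    {"linear": [0,0,0.003],"rot": [0,0,0]},
  ],
)

```text
time: 12.6
tcp_pos: [560.7, -38.7, 50.1]
tcp_rot: [-180.0, 0.0, 69.0]
wrist_force: [3.3, -0.4, -0.6]
grip_width: 54.3
grip_force: 30.0
```

```bash
python3 -c "
from h import *
a=arm.sense();print(a['wrist_force'],a['ft_torque'],a['tcp_pos'])
"
```

```text
[ 3.25396797 -0.35405494 -0.61922689] [ 0.06680333 -0.4034404  -0.02882427] [560.69174809 -38.70363415  50.06116263]
```

Request:
step_arm(
  plan=[
    {"linear": [0,0.0004,0.001],"rot": [0,0,0]},
    {"linear": [0,0.0004,0.004],"rot": [0,0,0]},
    {"linear": [0,0.0004,0.007],"rot": [0,0,0]},
    {"linear": [0,0.0004,0.01],"rot": [0,0,0]},
    {"linear": [0,0.0004,0.013],"rot": [0,0,0]},
    {"linear": [0,0.0004,0.016],"rot": [0,0,0]},
    {"linear": [0,0.0004,0.018],"rot": [0,0,0]},
    {"linear": [0,0.0004,0.018],"rot": [0,0,0]},
  ],
)

```text
time: 13.27
tcp_pos: [561.0, -39.0, 31.6]
tcp_rot: [-180.0, 0.0, 69.0]
wrist_force: [1.9, 0.9, -1.8]
grip_width: 54.1
grip_force: 30.0
```

Request:
step_arm(
  plan=[
    {"linear": [0,0,0.001],"rot": [0,0,0]},
    {"linear": [0,0,0.002],"rot": [0,0,0]},
    {"linear": [0,0,0.003],"rot": [0,0,0]},
    {"linear": [0,0,0.004],"rot": [0,0,0]},
    {"linear": [0,0,0.005],"rot": [0,0,0]},
    {"linear": [0,0,0.006],"rot": [0,0,0]},
    {"linear": [0,0,0.007],"rot": [0,0,0]},
    {"linear": [0,0,0.007],"rot": [0,0,0]},
  ],
)

```text
time: 13.93
tcp_pos: [561.0, -39.0, 24.9]
tcp_rot: [-180.0, 0.0, 69.0]
wrist_force: [1.2, 0.7, -0.8]
grip_width: 54.4
grip_force: 30.0
```

```bash
python3 -c "
from h import *
a=arm.sense();print(a['wrist_force'],a['ft_torque'],a['tcp_pos'])
"
```

```text
[ 1.15916784  0.74534955 -0.77925745] [ 0.11236214 -0.23114811  0.01824602] [561.04151206 -39.01391326  24.94481123]
```

Request:
step_arm(
  plan=[
    {"linear": [0,0,0.0005],"rot": [0,0,0]},
    {"linear": [0,0,0.001],"rot": [0,0,0]},
    {"linear": [0,0,0.0015],"rot": [0,0,0]},
    {"linear": [0,0,0.002],"rot": [0,0,0]},
    {"linear": [0,0,0.0025],"rot": [0,0,0]},
    {"linear": [0,0,0.0028],"rot": [0,0,0]},
    {"linear": [0,0,0.0028],"rot": [0,0,0]},
    {"linear": [0,0,0.0028],"rot": [0,0,0]},
  ],
)

```text
time: 14.6
tcp_pos: [561.1, -39.0, 22.7]
tcp_rot: [-180.0, -0.0, 69.0]
wrist_force: [-0.6, 0.8, 4.2]
grip_width: 54.0
grip_force: 30.0
```

It's home at the expected height with light contact. Releasing and rising.

Request:
step_arm(
  plan=[
    {"linear": [0,0,-0.0003],"rot": [0,0,0]},
    {"linear": [0,0,-0.0003],"rot": [0,0,0]},
    {"linear": [0,0,-0.0003],"rot": [0,0,0]},
    {"linear": [0,0,-0.0003],"rot": [0,0,0]},
    {"linear": [0,0,-0.0003],"rot": [0,0,0]},
    {"linear": [0,0,-0.0003],"rot": [0,0,0]},
    {"linear": [0,0,-0.0003],"rot": [0,0,0]},
    {"linear": [0,0,-0.0003],"rot": [0,0,0]},
  ],
  fingers=-1,
)

```text
time: 15.27
tcp_pos: [561.1, -39.0, 22.6]
tcp_rot: [-180.0, 0.0, 69.0]
wrist_force: [0.8, 0.7, 0.4]
grip_width: 92.8
grip_force: 0.0
```

Request:
step_arm(
  plan=[
    {"linear": [0,0,-0.01],"rot": [0,0,0]},
    {"linear": [0,0,-0.025],"rot": [0,0,0]},
    {"linear": [0,0,-0.045],"rot": [0,0,0]},
    {"linear": [0,0,-0.065],"rot": [0,0,0]},
    {"linear": [0,0,-0.085],"rot": [0,0,0]},
    {"linear": [0,0,-0.1],"rot": [0,0,0]},
    {"linear": [0,0,-0.11],"rot": [0,0,0]},
    {"linear": [0,0,-0.11],"rot": [0,0,0]},
  ],
)

```text
time: 15.93
tcp_pos: [562.6, -39.3, 135.3]
tcp_rot: [179.7, -0.1, 69.0]
wrist_force: [-0.6, -0.8, 0.4]
grip_width: 93.0
grip_force: 0.0
```

```bash
python3 -c "
from h import *
s=snap('side')
w=pts(s); r=np.hypot(w[...,0]-561,w[...,1]+39); p=w[(r<26)&(r>17)&(w[...,2]<35)]; print('disc top z',np.percentile(p[:,2],[10,50,90]))
to(466.6,184,120,34.1)
cv2.imwrite('pics/c5.png',cv2.resize(s['color'][165:245,250:350],(800,600),interpolation=cv2.INTER_CUBIC))
"
```

```text
disc top z [10.42878567 23.45919538 25.13384921]
lin [ 0.1741 -0.1688  0.0136] rot [ 2.40e-03  3.00e-04 -9.62e-01] | 243
```

View pics/c5.png

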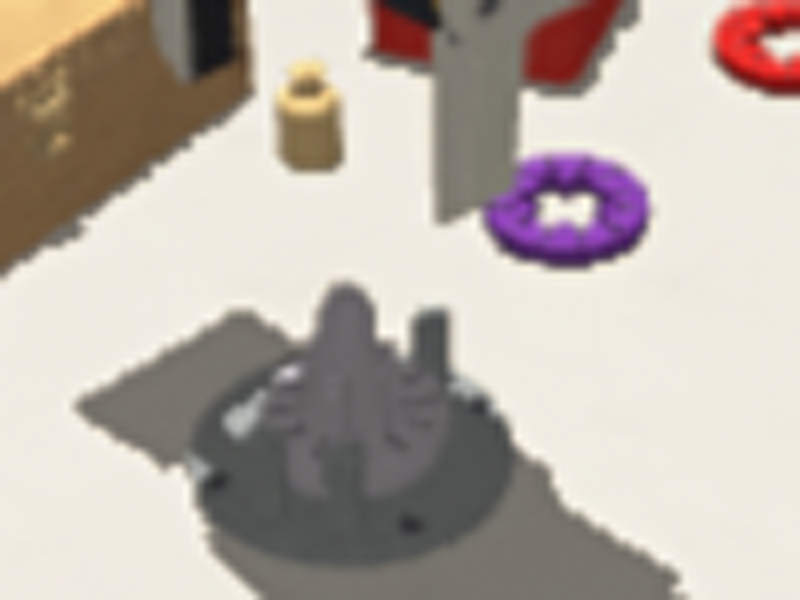

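The crop shows the disc down on the seat at (360,420), with its top at z≈24. On to the separator.

Request:
step_arm(
  plan=[
    {"linear": [0.022,-0.021,0],"rot": [0,0,-0.12]},
    {"linear": [0.044,-0.042,0],"rot": [0,0,-0.24]},
    {"linear": [0.066,-0.063,0],"rot": [0,0,-0.36]},
    {"linear": [0.088,-0.084,0],"rot": [0,0,-0.48]},
    {"linear": [0.11,-0.106,0],"rot": [0,0,-0.6]},
    {"linear": [0.132,-0.127,0],"rot": [0,0,-0.72]},
    {"linear": [0.155,-0.15,0],"rot": [0,0,-0.84]},
    {"linear": [0.174,-0.169,0.005],"rot": [0,0,-0.962]},
  ],
)

```text
time: 16.65
tcp_pos: [464.3, 186.3, 127.2]
tcp_rot: [-180.0, -0.1, 124.5]
wrist_force: [0.7, 0.1, 0.2]
grip_width: 93.1
grip_force: 0.0
```

```bash
python3 -c "
from h import *
to(466.6,184,60,34.1)"
```

```text
lin [-0.0033  0.0006  0.0672] rot [-0.0006 -0.0011  0.0075] | 67
```

Request:
step_arm(
  plan=[
    {"linear": [-0.001,0,0.01],"rot": [0,0,0]},
    {"linear": [-0.001,0,0.025],"rot": [0,0,0]},
    {"linear": [-0.001,0,0.045],"rot": [0,0,0]},
    {"linear": [-0.001,0,0.06],"rot": [0,0,0]},
    {"linear": [-0.001,0,0.067],"rot": [0,0,0]},
    {"linear": [-0.001,0,0.067],"rot": [0,0,0]},
    {"linear": [-0.001,0,0.067],"rot": [0,0,0]},
    {"linear": [-0.001,0,0.067],"rot": [0,0,0]},
  ],
)

```text
time: 17.32
tcp_pos: [466.9, 183.1, 61.1]
tcp_rot: [180.0, 0.0, 124.1]
wrist_force: [-0.2, -0.1, -0.0]
grip_width: 92.9
grip_force: 0.0
```

```bash
python3 -c "
from h import *
s=snap('side');to(466.6,184,9.5,34.1);print(arm.sense()['tcp_pos'])
w=pts(s); R=Ro.from_euler('z',34.1,degrees=True).as_matrix()[:2,:2]
m=(abs(w[...,2]-9.5)<2.5)&(np.hypot(w[...,0]-466.6,w[...,1]-184)<45); q=(w[m][:,:2]-[466.6,184])@R
x=q[abs(q[:,1])<10]; print('sepx',x[:,0].min(),x[:,0].max()); y=q[abs(q[:,0])<5]; print('sepy',y[:,1].min(),y[:,1].max()); b=q[abs(q[:,0])>12];print('ring y ext',b[:,1].min(),b[:,1].max())"
```

```text
lin [0.0008 0.     0.0518] rot [ 0.0013  0.0004 -0.0005] | 52
[466.97459875 183.27148146  61.32110906]
sepx -27.603418621439744 26.836786545656317
sepy -37.88922410893284 38.873716830630265
ring y ext -23.75051417181041 25.07506162771694
```

Request:
step_arm(
  plan=[
    {"linear": [0.001,0,0.015],"rot": [0,0,0]},
    {"linear": [0.001,0,0.03],"rot": [0,0,0]},
    {"linear": [0.001,0,0.045],"rot": [0,0,0]},
    {"linear": [0.001,0,0.0515],"rot": [0,0,0]},
    {"linear": [0.001,0,0.0515],"rot": [0,0,0]},
    {"linear": [0.001,0,0.0515],"rot": [0,0,0]},
    {"linear": [0.001,0,0.0515],"rot": [0,0,0]},
    {"linear": [0.001,0,0.0515],"rot": [0,0,0]},
  ],
)

```text
time: 18.03
tcp_pos: [466.3, 184.2, 9.8]
tcp_rot: [179.9, 0.0, 124.1]
wrist_force: [-0.1, -0.5, 0.2]
grip_width: 93.0
grip_force: 0.0
```

Request:
step_arm(
  plan=[
    {"linear": [0,0,0],"rot": [0,0,0]},
    {"linear": [0,0,0],"rot": [0,0,0]},
    {"linear": [0,0,0],"rot": [0,0,0]},
    {"linear": [0,0,0],"rot": [0,0,0]},
    {"linear": [0,0,0],"rot": [0,0,0]},
    {"linear": [0,0,0],"rot": [0,0,0]},
    {"linear": [0,0,0],"rot": [0,0,0]},
    {"linear": [0,0,0],"rot": [0,0,0]},
  ],
  fingers=1,
)

```text
time: 18.7
tcp_pos: [465.8, 184.1, 9.2]
tcp_rot: [-180.0, 0.0, 124.1]
wrist_force: [0.4, 0.5, -0.3]
grip_width: 54.0
grip_force: 30.0
```

Request:
step_arm(
  plan=[
    {"linear": [0,0,-0.01],"rot": [0,0,0]},
    {"linear": [0,0,-0.025],"rot": [0,0,0]},
    {"linear": [0,0,-0.045],"rot": [0,0,0]},
    {"linear": [0,0,-0.065],"rot": [0,0,0]},
    {"linear": [0,0,-0.085],"rot": [0,0,0]},
    {"linear": [0,0,-0.1],"rot": [0,0,0]},
    {"linear": [0,0,-0.1],"rot": [0,0,0]},
    {"linear": [0,0,-0.1],"rot": [0,0,0]},
  ],
)

```text
time: 19.37
tcp_pos: [466.0, 184.3, 109.9]
tcp_rot: [179.9, 0.0, 124.1]
wrist_force: [-0.5, 0.3, -2.1]
grip_width: 54.3
grip_force: 30.0
```

```bash
python3 -c "
from h import *
s=snap('side');t=snap('top');a=arm.sense();c=a['tcp_pos'];print(c,a['grip_width'],a['wrist_force'])
to(561.1,-39,108,4.2)
w=pts(s);R=Ro.from_euler('xyz',a['tcp_rot'],degrees=True).as_matrix(); q=(w-c)@R; p=q[(abs(q[...,2]+1)<4)&(abs(q[...,1])<6)&(abs(q[...,0])<50)]
print('tab ext tool x',p[:,0].min(),p[:,0].max(),'tops',np.median(p[:,2]))
e=q[(abs(q[...,2]+1)<6)&(abs(q[...,1])<12)&(abs(q[...,0])<45)&(abs(q[...,0])>31)]
for sg in(1,-1):
  k=e[sg*e[:,0]>0]; print(len(k),k.mean(0))
"
```

```text
[464.94205831 183.84832444 108.41957969] 54.47498322022209 [ 0.3780413  -0.35539855 -0.31307396]
lin [-0.2384 -0.0453  0.0004] rot [-2.000e-03  1.000e-04  5.219e-01] | 243
tab ext tool x -38.953972124931646 38.20859205810389 tops -2.0886093213119143
37 [35.00153011  1.00689067 -0.82523837]
21 [-34.91161062   1.72521447  -1.66936862]
```

Request:
step_arm(
  plan=[
    {"linear": [-0.033,-0.006,-0.002],"rot": [0,0,0.065]},
    {"linear": [-0.066,-0.012,-0.002],"rot": [0,0,0.13]},
    {"linear": [-0.1,-0.019,-0.002],"rot": [0,0,0.2]},
    {"linear": [-0.133,-0.025,-0.002],"rot": [0,0,0.27]},
    {"linear": [-0.166,-0.031,-0.002],"rot": [0,0,0.34]},
    {"linear": [-0.2,-0.038,-0.002],"rot": [0,0,0.41]},
    {"linear": [-0.225,-0.043,-0.002],"rot": [0,0,0.48]},
    {"linear": [-0.239,-0.0455,-0.002],"rot": [0,0,0.522]},
  ],
)

```text
time: 20.13
tcp_pos: [562.1, -44.1, 109.9]
tcp_rot: [-179.9, 0.2, 93.7]
wrist_force: [1.1, -0.1, -1.4]
grip_width: 54.2
grip_force: 30.0
```

Request:
step_arm(
  plan=[
    {"linear": [0,0,0],"rot": [0,0,0]},
    {"linear": [0,0,0],"rot": [0,0,0]},
    {"linear": [0,0,0],"rot": [0,0,0]},
    {"linear": [0,0,0],"rot": [0,0,0]},
    {"linear": [0,0,0],"rot": [0,0,0]},
    {"linear": [0,0,0],"rot": [0,0,0]},
    {"linear": [0,0,0],"rot": [0,0,0]},
    {"linear": [0,0,0],"rot": [0,0,0]},
  ],
)

```text
time: 20.8
tcp_pos: [562.1, -38.8, 111.3]
tcp_rot: [180.0, -0.0, 94.2]
wrist_force: [0.2, 0.4, -1.2]
grip_width: 54.0
grip_force: 30.0
```

```bash
python3 -c "
from h import *
s=snap('side');a=arm.sense();c=a['tcp_pos'];print(c,a['grip_width'],a['wrist_force'])
to(561.1,-39,60,4.2)
w=pts(s);R=Ro.from_euler('xyz',a['tcp_rot'],degrees=True).as_matrix(); q=(w-c)@R
e=q[(abs(q[...,2]+1)<6)&(abs(q[...,1])<12)&(abs(q[...,0])<45)&(abs(q[...,0])>31)]
for sg in(1,-1):
  k=e[sg*e[:,0]>0]; print(len(k),k.mean(0),k.min(0),k.max(0))
# posts in same frame, side view
g=w-np.array([561.1,-39,0]); r=np.hypot(g[...,0],g[...,1]); P=g[(r>28)&(r<44)&(g[...,2]>32)&(g[...,2]<43)]
for sy in(1,-1):
  for sx in(1,-1):
    k=P[(sy*P[:,1]>0)&(sx*(P[:,0]+sy*2.5)>0)]; print('post',len(k),k.mean(0) if len(k) else '')
"
```

```text
[562.07684137 -39.07826483 111.269037  ] 54.132702522561736 [ 0.55868443 -0.10674505 -1.16561555]
lin [ 0.0001 -0.001   0.0513] rot [ 0.0001 -0.      0.0003] | 51
19 [36.16760875 -0.76566386  1.0472369 ] [32.19277745 -5.02781146 -1.79531087] [38.3751626   4.17122635  4.93880972]
10 [-34.38268723  -0.95770664  -0.274718  ] [-37.33992882  -4.54339406  -2.05174329] [-32.0107999    4.3032085    3.31279423]
post 21 [ 8.75679556 35.95771869 36.87455907]
post 21 [-15.16078749  34.73988751  36.46862218]
post 2 [ 11.36909322 -39.0001603   36.91500698]
post 17 [-10.89475386 -34.82389121  37.21613352]
```

Request:
step_arm(
  plan=[
    {"linear": [0,-0.001,0.005],"rot": [0,0,0]},
    {"linear": [0,-0.001,0.015],"rot": [0,0,0]},
    {"linear": [0,-0.001,0.025],"rot": [0,0,0]},
    {"linear": [0,-0.001,0.035],"rot": [0,0,0]},
    {"linear": [0,-0.001,0.045],"rot": [0,0,0]},
    {"linear": [0,-0.001,0.051],"rot": [0,0,0]},
    {"linear": [0,-0.001,0.051],"rot": [0,0,0]},
    {"linear": [0,-0.001,0.051],"rot": [0,0,0]},
  ],
)

```text
time: 21.52
tcp_pos: [560.9, -39.5, 59.5]
tcp_rot: [-179.9, -0.0, 94.2]
wrist_force: [-0.5, 0.7, -1.0]
grip_width: 54.0
grip_force: 30.0
```

Request:
step_arm(
  plan=[
    {"linear": [0,0,0.001],"rot": [0,0,0]},
    {"linear": [0,0,0.003],"rot": [0,0,0]},
    {"linear": [0,0,0.005],"rot": [0,0,0]},
    {"linear": [0,0,0.007],"rot": [0,0,0]},
    {"linear": [0,0,0.009],"rot": [0,0,0]},
    {"linear": [0,0,0.01],"rot": [0,0,0]},
    {"linear": [0,0,0.01],"rot": [0,0,0]},
    {"linear": [0,0,0.01],"rot": [0,0,0]},
  ],
)

```text
time: 22.18
tcp_pos: [561.1, -39.4, 50.1]
tcp_rot: [-180.0, 0.0, 94.2]
wrist_force: [-0.0, -0.1, -1.3]
grip_width: 54.3
grip_force: 30.0
```

```bash
python3 -c "
from h import *
to(561.1,-39,46,4.2);a=arm.sense();print(a['wrist_force'],a['ft_torque'],a['tcp_pos'])"
```

```text
lin [0.0004 0.0001 0.0041] rot [-0.0002  0.     -0.0003] | 4
[-4.97818184e-04 -7.45064370e-02 -1.27977612e+00] [-0.04391631  0.06791202  0.01700539] [561.06302429 -39.41693198  50.08336273]
```

The plate has passed the spline tops freely. Next is the slot mouths.

Request:
step_arm(
  plan=[
    {"linear": [0.0004,0,0.0008],"rot": [0,0,0]},
    {"linear": [0.0004,0,0.0016],"rot": [0,0,0]},
    {"linear": [0.0004,0,0.0024],"rot": [0,0,0]},
    {"linear": [0.0004,0,0.0032],"rot": [0,0,0]},
    {"linear": [0.0004,0,0.004],"rot": [0,0,0]},
    {"linear": [0.0004,0,0.0046],"rot": [0,0,0]},
    {"linear": [0.0004,0,0.005],"rot": [0,0,0]},
    {"linear": [0.0004,0,0.005],"rot": [0,0,0]},
  ],
)

```text
time: 22.85
tcp_pos: [561.0, -39.0, 45.0]
tcp_rot: [-180.0, 0.0, 94.2]
wrist_force: [0.3, -0.1, -0.6]
grip_width: 54.2
grip_force: 30.0
```

Request:
step_arm(
  plan=[
    {"linear": [0,0,0.0003],"rot": [0,0,0]},
    {"linear": [0,0,0.0006],"rot": [0,0,0]},
    {"linear": [0,0,0.0009],"rot": [0,0,0]},
    {"linear": [0,0,0.0012],"rot": [0,0,0]},
    {"linear": [0,0,0.0015],"rot": [0,0,0]},
    {"linear": [0,0,0.0018],"rot": [0,0,0]},
    {"linear": [0,0,0.002],"rot": [0,0,0]},
    {"linear": [0,0,0.002],"rot": [0,0,0]},
  ],
)

```text
time: 23.52
tcp_pos: [561.0, -39.0, 43.1]
tcp_rot: [-180.0, 0.0, 94.2]
wrist_force: [0.2, -0.6, -0.8]
grip_width: 54.4
grip_force: 30.0
```

```bash
python3 -c "
from h import *
to(561.1,-39,40,4.2);a=arm.sense();print(a['wrist_force'],a['ft_torque'],a['tcp_pos'])"
```

```text
lin [0.     0.0001 0.0031] rot [-0.0002  0.     -0.0002] | 3
[ 0.19730944 -0.58400342 -0.84791417] [-0.05661785  0.04064847 -0.03413552] [561.01770332 -39.02573268  43.08481135]
```

Underside at about 34 mm, so the tabs are past the lead-in with no force. Continuing.

Request:
step_arm(
  plan=[
    {"linear": [0,0,0.001],"rot": [0,0,0]},
    {"linear": [0,0,0.002],"rot": [0,0,0]},
    {"linear": [0,0,0.003],"rot": [0,0,0]},
    {"linear": [0,0,0.004],"rot": [0,0,0]},
    {"linear": [0,0,0.005],"rot": [0,0,0]},
    {"linear": [0,0,0.006],"rot": [0,0,0]},
    {"linear": [0,0,0.007],"rot": [0,0,0]},
    {"linear": [0,0,0.007],"rot": [0,0,0]},
  ],
)

```text
time: 24.18
tcp_pos: [560.9, -39.0, 35.9]
tcp_rot: [-180.0, -0.0, 94.2]
wrist_force: [-0.1, -0.4, -1.0]
grip_width: 54.3
grip_force: 30.0
```

Request:
step_arm(
  plan=[
    {"linear": [0,0,0.0005],"rot": [0,0,0]},
    {"linear": [0,0,0.001],"rot": [0,0,0]},
    {"linear": [0,0,0.0015],"rot": [0,0,0]},
    {"linear": [0,0,0.002],"rot": [0,0,0]},
    {"linear": [0,0,0.0024],"rot": [0,0,0]},
    {"linear": [0,0,0.0028],"rot": [0,0,0]},
    {"linear": [0,0,0.0028],"rot": [0,0,0]},
    {"linear": [0,0,0.0028],"rot": [0,0,0]},
  ],
)

```text
time: 24.85
tcp_pos: [561.1, -39.0, 33.3]
tcp_rot: [-180.0, 0.0, 94.2]
wrist_force: [0.0, -0.5, -0.8]
grip_width: 54.3
grip_force: 30.0
```

Request:
step_arm(
  plan=[
    {"linear": [0,0,0.0002],"rot": [0,0,0]},
    {"linear": [0,0,0.0004],"rot": [0,0,0]},
    {"linear": [0,0,0.0006],"rot": [0,0,0]},
    {"linear": [0,0,0.0008],"rot": [0,0,0]},
    {"linear": [0,0,0.0008],"rot": [0,0,0]},
    {"linear": [0,0,0.0008],"rot": [0,0,0]},
    {"linear": [0,0,0.0008],"rot": [0,0,0]},
    {"linear": [0,0,0.0008],"rot": [0,0,0]},
  ],
)

```text
time: 25.52
tcp_pos: [561.1, -39.1, 33.1]
tcp_rot: [180.0, -0.0, 94.2]
wrist_force: [-2.0, 0.0, 5.2]
grip_width: 54.3
grip_force: 30.0
```

Seated with light contact. Releasing and rising.

Request:
step_arm(
  plan=[
    {"linear": [0,0,-0.0004],"rot": [0,0,0]},
    {"linear": [0,0,-0.0004],"rot": [0,0,0]},
    {"linear": [0,0,-0.0004],"rot": [0,0,0]},
    {"linear": [0,0,-0.0004],"rot": [0,0,0]},
    {"linear": [0,0,-0.0004],"rot": [0,0,0]},
    {"linear": [0,0,-0.0004],"rot": [0,0,0]},
    {"linear": [0,0,-0.0004],"rot": [0,0,0]},
    {"linear": [0,0,-0.0004],"rot": [0,0,0]},
  ],
  fingers=-1,
)

```text
time: 26.18
tcp_pos: [561.1, -39.1, 32.9]
tcp_rot: [-180.0, 0.0, 94.2]
wrist_force: [0.7, 0.4, -0.4]
grip_width: 92.9
grip_force: 0.0
```

Request:
step_arm(
  plan=[
    {"linear": [0,0,-0.01],"rot": [0,0,0]},
    {"linear": [0,0,-0.025],"rot": [0,0,0]},
    {"linear": [0,0,-0.045],"rot": [0,0,0]},
    {"linear": [0,0,-0.065],"rot": [0,0,0]},
    {"linear": [0,0,-0.085],"rot": [0,0,0]},
    {"linear": [0,0,-0.105],"rot": [0,0,0]},
    {"linear": [0,0,-0.11],"rot": [0,0,0]},
    {"linear": [0,0,-0.11],"rot": [0,0,0]},
  ],
)

```text
time: 26.85
tcp_pos: [562.2, -39.2, 145.0]
tcp_rot: [179.8, 0.0, 94.2]
wrist_force: [-0.3, 0.5, -0.7]
grip_width: 93.0
grip_force: 0.0
```

```bash
python3 -c "
from h import *
s=snap('side')
w=pts(s); r=np.hypot(w[...,0]-561,w[...,1]+39); p=w[(r<26)&(r>17.5)&(w[...,2]<38)&(w[...,2]>28)]; print('sep top z',np.percentile(p[:,2],[10,50,90])); A=np.c_[p[:,:2]-p[:,:2].mean(0),np.ones(len(p))]; print(np.linalg.lstsq(A,p[:,2],rcond=None)[0])
cv2.imwrite('pics/c6.png',cv2.resize(s['color'][165:245,250:350],(800,600),interpolation=cv2.INTER_CUBIC))
"
```

```text
sep top z [32.30860393 33.90410952 35.15055427]
[ 4.00458050e-03 -8.91077216e-03  3.38122534e+01]
```

View pics/c6.png

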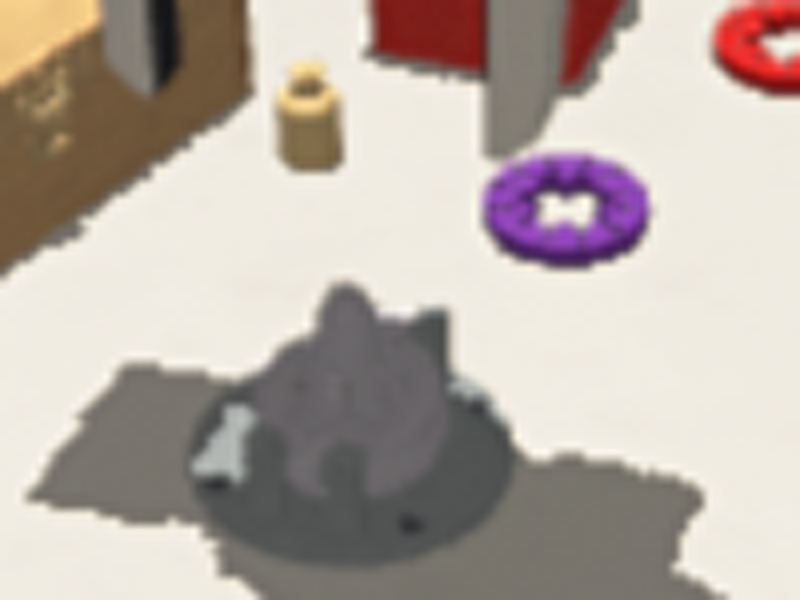

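The crop shows the separator flat at (350,400), its tab between the posts at (265,460) and (348,470). Its top is at z≈34 mm as expected. Handing in.

```bash
python3 -c "
from h import *
print(arm.finish_job())"
```

```text
the job is handed in; nothing more can be done
None
```

The clutch is rebuilt and handed in: the disc went home on the seat, and the separator lies flat on it with its tabs in the slots. I saw no contact forces above about 8 N, and the run took about 27 s; no verdict came back from the hand-in.

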